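# Move the air horns to the throttle body in reverse order

## Robot

A 6-joint arm with a two-finger parallel gripper is mounted at the origin on the work surface. World frame = base frame: x ahead of the robot, y to its left, z up, the work surface at z = 0. Lengths are in m, angles in degrees, forces in N, time in s.
With the tool pointing down it reaches from about 0.4 to 0.825 m from the base axis. Payload 7 kg.
Tool frame: the origin (TCP) lies between the finger pads; the fingertips stand 19 mm ahead of it and the grasp point (between the pads) is the TCP; x points along the fingers, y is the direction in which the jaws open and shut, and the axes are right-handed (so a half turn about x gives the same grasp; the last joint's range is limited). The gripper opens to 88 mm and grips with 3 to 60 N. Pads are 19 mm wide; open, the fingers measure 130 mm over their backs; the gripper's body (78 mm by 193 mm) begins 47 mm behind the grasp point.
Start: joints at [-58.493, 20.546, 0.682, 0, -70.136, -16.507], TCP at [0.175, -0.652, 0.246] pointing down, gripper open.
Joint ranges: [-176.03, 176.03], [-82.01, 121.73], [-58.28, 71.71], [-173.87, 95.51], [-174.79, -0.11], [-173.66, 173.66]. Speed limits (degrees/s): [136.94, 136.94, 172.46, 180, 180, 180].

## Interface

Orientations are given as [roll, pitch, yaw] about the fixed x, y, z axes, in that order (R = Rz(yaw) Ry(pitch) Rx(roll)).
In Python, from plant import r gives the robot as it stands.
- The arm moves only by the tool send_rows, never from a script. Its argument "plan" is a list of rows, each a list of 2 entries, a list of its own where there are three numbers: the shift along the tool's x, y, z scaled (see below), then the turn, a rotation vector about the tool's x, y, z scaled (see below). A call has exactly 5 rows; each row is the pose to reach, as a shift and turn from the pose measured when the call began, along the tool's axes at that moment; what a row does not reach only later rows make up. The controller multiplies each number of a shift by 0.15 m and each number of a turn by pi/4 rad. A row lasts 1/10 s, in which the tool goes at most 50 mm and 8.59 degrees, less where a joint would pass 70% of its speed; a pose out of reach is approached as far as the arm can. A call with a number of a shift or a turn outside -1 to 1 is refused whole. A call with a gripper value outside its range is refused whole. "jaw" is the opening, from -1 (shut) to 1 (fully open), so that 0 is half open, set as the call begins (left out, the last holds). The fingers move at their own pace and stop on an object; "force" is the grip in N (left out, the last holds). Time passes only in rows, so rows that repeat a pose let the fingers close, or fill a call up. It gives the time, the measured TCP pose, the force and the opening at its end, in the units of the state.
- r.get_state(): the state, without advancing time (a new reading comes with each control period).
- r.capture(name): name is "scene" or "side" or "wrist"; returns a dict with "color" (384x512x3 uint8, red, green, blue), "range_z" (384x512 float32, m along the optical axis (not along the pixel's ray), 0 where there is no reading), "mtx" (3x3 intrinsics, pixels), "pose" (4x4, takes a point from camera to world coordinates). Camera axes: x right, y down, z forward; pixel columns grow to the right and rows downward; lengths in m; the calibration is good to about 2 mm. A picture is of the moment at which its call begins.
- r.close_job(): hands the job in, once; it reports no verdict.
Trained networks look in a picture, given as the dict that the camera call returned (one of the last four; its "shot" number tells which), for a name from the list of things; names that differ only in an ending like _2 or _b are one class to them, and where a whole thing is asked for, a point or a joint stands for the part that bears it (a point fixed in the world has none). Each returns a list of dicts, best first, with "score" (0 to 1); they miss things now and then, are a little off and sometimes report something else, mostly with a low value. They report only what shows in the picture. A call takes as long as a camera call.
- r.find_in(picture, target): "uv" ([column, row] in pixels, amid what is visible of it).
- r.trace(picture, target): "mask" (384x512 bool, what is visible of it) and "uv" ([column, row] in pixels, amid what is visible of it).
The state is a dict: "time_s": time; "joints": joint angles; "qd": joint speeds; "joint_torque": joint torques, N m; "tcp_pos": TCP position; "eef_rot": TCP orientation; "contact_force": force on the tool from outside, world axes, zero at the start; "moment": the same for the moment, N m; "gripper_width": finger opening in m.
Only numpy, scipy, OpenCV 4.12 (cv2) and the standard library are available. Lean on these libraries where they do the work, as an engineer would, in place of code of your own. Each camera call takes 0.05 s, during which the arm holds its last target. There are 200 camera calls.

## Task

Move the four air horns from the plywood rack onto the four-bore throttle body in reverse order: the horn that starts nearest the robot on the rack goes on the bore farthest from the robot, the next one on the next-farthest bore, and so on, until the one that starts farthest stands on the nearest bore. Stand each horn upright, flange down and centred over its bore, and let go of it. Do not tip any horn over, and leave the bottle and the wrench on the table where they are.

Things in the scene. Friction and masses are not known exactly. Their poses are not given: they have to be found in the camera images.
- horn60: Loose aluminium air horn (flared intake trumpet), 60 mm tall: base flange 50 mm diameter and 5 mm high, straight round throat 40 mm in diameter from 6 to 30 mm above the underside, then flaring to a straight round collar 58 mm in diameter over its top 22 mm, the mouth closed flush by a black dust plug. 0.08 to 0.17 kg. Stands flange down. Origin: centre of its underside, z up.
- horn70: Loose aluminium air horn (flared intake trumpet), 70 mm tall: base flange 50 mm diameter and 5 mm high, straight round throat 40 mm in diameter from 6 to 40 mm above the underside, then flaring to a straight round collar 54 mm in diameter over its top 22 mm, the mouth closed flush by a black dust plug. 0.08 to 0.17 kg. Stands flange down. Origin: centre of its underside, z up.
- horn80: Loose aluminium air horn (flared intake trumpet), 80 mm tall: base flange 50 mm diameter and 5 mm high, straight round throat 40 mm in diameter from 6 to 50 mm above the underside, then flaring to a straight round collar 50 mm in diameter over its top 22 mm, the mouth closed flush by a black dust plug. 0.08 to 0.17 kg. Stands flange down. Origin: centre of its underside, z up.
- horn90: Loose aluminium air horn (flared intake trumpet), 90 mm tall: base flange 50 mm diameter and 5 mm high, straight round throat 40 mm in diameter from 6 to 60 mm above the underside, then flaring to a straight round collar 46 mm in diameter over its top 22 mm, the mouth closed flush by a black dust plug. 0.08 to 0.17 kg. Stands flange down. Origin: centre of its underside, z up.
- pad1: Fixed square black rubber pad, 66 x 66 x 4 mm, on the plywood rack; the 60 mm horn stands on its middle at the start, so it goes on marking that horn's starting place. Origin: centre of its underside (its top is 4 mm above that, 44 mm above the table). The four pads look alike.
- pad2: Fixed square black rubber pad, 66 x 66 x 4 mm, on the plywood rack; the 70 mm horn stands on its middle at the start, so it goes on marking that horn's starting place. Origin: centre of its underside (its top is 4 mm above that, 44 mm above the table). The four pads look alike.
- pad3: Fixed square black rubber pad, 66 x 66 x 4 mm, on the plywood rack; the 80 mm horn stands on its middle at the start, so it goes on marking that horn's starting place. Origin: centre of its underside (its top is 4 mm above that, 44 mm above the table). The four pads look alike.
- pad4: Fixed square black rubber pad, 66 x 66 x 4 mm, on the plywood rack; the 90 mm horn stands on its middle at the start, so it goes on marking that horn's starting place. Origin: centre of its underside (its top is 4 mm above that, 44 mm above the table). The four pads look alike.
- rack: Fixed plywood parts rack, a board 315 x 86 mm whose top is 40 mm above the table, with four pads in a row along its long axis. Origin: centre of its underside, on the table; local x runs along the row, roughly away from the robot (within about 20 degrees), z up. Pad centres lie at local x = -114, -38, 38, 114 mm, y = 0.
- throttle: Fixed bronze-brown four-bore throttle body with four round 62 mm barrels in a row, flat tops 50 mm above the table, each with a dark 40 mm bore closed by a brass plate. Origin: centre of its underside, on the table; local x runs along the row, away from the robot within about 20 degrees, z up. Bore centres at local x = -114, -38, 38, 114 mm, y = 0. It may stand left or right of the rack.
- bottle: Bystander, leave alone: loose upright red bottle with a black cap, 52 mm in diameter, 115 mm tall, in the middle between the rack and the throttle body. Origin: centre of its underside.
- wrench: Bystander, leave alone: loose steel wrench about 160 mm long lying flat in the middle, nearer the robot than the bottle, roughly along x. Origin: middle of its underside.

How it is judged:
By the outcome, as a careful person would: the job done as asked, in the order asked, and still so for the second after the job is handed in, with the robot touching nothing.
It also fails if it takes over 109 s, if anything falls off the work surface, if the arm or the gripper's body presses on something with over 40 N, if the wrist force passes 120 N, or if a joint passes its speed limit or range.

## Working session

There is one attempt and no reset: what is moved stays moved. The work goes in short steps, Python scripts to look and compute and a tool call to move; the robot and the scene stay as the last step left them, time stands still between calls to the robot, and variables do not carry over. Pictures are saved under pics/ and viewed, about 12 in all and at most 16, crops included, and the job is handed in when it is done.

Besides the shell and the picture viewer there is one more tool, called after "Call:" in YAML: its name, and indented under it one key for each argument. send_rows: Moves the arm, as the interface text tells. Its arguments: {"type":"object","properties":{"plan":{"type":"array"},"jaw":{"type":"number"},"force":{"type":"number"}},"required":["plan"]}

```bash
mkdir -p pics; ls
python3 - <<'E'
from plant import r
import cv2,numpy as np
s=r.get_state();print(s)
ims=[]
for c in("scene","side"):
    p=r.capture(c);ims.append(p["color"]);print(c,p["shot"],p["mtx"].tolist(),np.round(p["pose"],3).tolist())
    for n in("horn60","horn70","horn80","horn90","rack","throttle","bottle","wrench"):
        for d in r.trace(p,n)[:2]:
            m=d["mask"]&(p["range_z"]>0);v,u=np.nonzero(m);z=p["range_z"][m]
            P=(np.linalg.inv(p["mtx"])@np.c_[u,v,np.ones(len(u))].T)*z
            W=(p["pose"]@np.r_[P,np.ones((1,len(u)))])[:3].T
            if len(W)<10: continue
            t=W[W[:,2]>np.percentile(W[:,2],98)-.006]
            print(n,round(d["score"],2),np.round(d["uv"]),len(W),"med",np.round(np.median(W,0),3),"top mid",np.round((t.min(0)+t.max(0))/2,3),"ext",np.round(np.ptp(t,axis=0),3))
cv2.imwrite("pics/a.png",cv2.resize(np.vstack(ims)[:,:,::-1],(448,672)) if 0 else cv2.resize(np.hstack(ims)[:,:,::-1],(800,300)))
E
```

```text
pics
{'time_s': 0.0, 'joints': array([-5.84926530e+01,  2.05899751e+01,  6.34477769e-01, -2.07973473e-02,
       -7.01360820e+01, -1.65064066e+01]), 'qd': array([-0.05447632, -0.04736026,  0.09880772, -0.02548387, -0.04810513,
        0.00305421]), 'joint_torque': array([ 1.08209399e-03, -5.82713950e+01,  2.93052542e+01,  6.99670315e+00,
        6.77254808e-03, -2.28512208e-04]), 'tcp_pos': array([ 0.17457047, -0.65156214,  0.24464236]), 'eef_rot': array([ 94.4569695 ,  89.90635633, 109.45082768]), 'contact_force': array([-0.45703378,  0.16511251,  0.80781617]), 'moment': array([-0.00032177, -0.03361633, -0.00641744]), 'gripper_width': 0.08741961835653264}
scene 1 [[378.7631487057693, 0.0, 255.7956297848621], [0.0, 378.7631487057693, 191.51797723418755], [0.0, 0.0, 1.0]] [[0.879, 0.248, -0.408, 0.863], [0.477, -0.481, 0.735, -0.589], [-0.014, -0.841, -0.541, 0.499], [0.0, 0.0, 0.0, 1.0]]
horn60 0.97 [196. 223.] 1319 med [ 0.519 -0.185  0.098] top mid [ 0.51  -0.173  0.124] ext [0.048 0.05  0.008]
horn60 0.92 [228. 243.] 1376 med [ 0.593 -0.201  0.103] top mid [ 0.585 -0.188  0.114] e
[... 2299 characters left out ...]
 mid [ 0.582 -0.184  0.113] ext [0.05  0.051 0.007]
horn90 0.83 [354. 166.] 1162 med [ 0.43  -0.138  0.103] top mid [ 0.435 -0.151  0.133] ext [0.044 0.044 0.008]
rack 0.83 [322. 176.] 2011 med [ 0.489 -0.141  0.038] top mid [ 0.544 -0.166  0.052] ext [0.324 0.129 0.032]
throttle 0.97 [178. 286.] 6835 med [0.496 0.224 0.05 ] top mid [0.537 0.214 0.05 ] ext [0.288 0.097 0.008]
throttle 0.27 [225. 177.] 1278 med [0.613 0.019 0.062] top mid [0.624 0.009 0.113] ext [0.024 0.025 0.007]
bottle 0.85 [223. 176.] 1235 med [0.612 0.02  0.065] top mid [0.624 0.009 0.113] ext [0.024 0.025 0.007]
wrench 0.74 [288. 226.] 870 med [ 0.473 -0.01   0.007] top mid [ 0.476 -0.015  0.007] ext [0.16  0.047 0.008]
```

```bash
cat > h.py <<'E'
from plant import r
import numpy as np
from scipy.optimize import least_squares
from scipy.spatial.transform import Rotation as R
def cloud(p):
    v,u=np.nonzero(p["range_z"]>0);z=p["range_z"][v,u]
    P=(np.linalg.inv(p["mtx"])@np.c_[u,v,np.ones(len(u))].T)*z
    return (p["pose"]@np.r_[P,np.ones((1,len(u)))])[:3].T
def disc(W,xy,zt,rad,reach=.04):
    # centre of flat disc top at zt: fit hull points to known radius
    import cv2
    t=W[(abs(W[:,2]-zt)<.004)&(np.hypot(*(W[:,:2]-xy).T)<reach)][:,:2]
    if len(t)<30: return None,len(t)
    h=cv2.convexHull(t.astype(np.float32))[:,0]
    f=least_squares(lambda q:np.hypot(*(h-q).T)-rad,t.mean(0),loss="soft_l1",f_scale=.002)
    return f.x,len(t)
def go(target,yaw=None):
    "print shift (units) in tool axes to world target, current state"
    s=r.get_state();M=R.from_euler("xyz",s["eef_rot"],degrees=True).as_matrix()
    d=M.T@(np.array(target)-s["tcp_pos"])
    print("tcp",np.round(s["tcp_pos"],4),"shift units",np.round(d/.15,3),"w",s["gripper_width"])
    if yaw is not None: # jaw (tool y) along world angle yaw, tool x down
        y=np.array([np.cos(np.radians(yaw)),np.sin(np.radians(yaw)),0]);x=np.array([0,0,-1.])
        T=np.c_[x,y,np.cross(x,y)]
        rv=R.from_matrix(M.T@T).as_rotvec();print("turn units",np.round(rv/(np.pi/4),3))
E
python3 - <<'E'
from h import *
import cv2
s=r.get_state();print(np.round(R.from_euler("xyz",s["eef_rot"],degrees=True).as_matrix(),3))
ims=[]
for c in("scene","side"):
    p=r.capture(c);ims.append(p["color"]);W=cloud(p)
    for n,xy,h,d in((90,(.435,-.151),90,46),(80,(.51,-.172),80,50),(70,(.584,-.186),70,54),(60,(.66,-.2),60,58)):
        print(c,n,disc(W,np.array(xy),.044+h/1000,d/2000))
    t=W[(abs(W[:,2]-.05)<.004)&(W[:,1]>.1)&(W[:,0]>.3)&(W[:,0]<.8)]
    print(cv2.minAreaRect(t[:,:2].astype(np.float32)))
cv2.imwrite("pics/b.png",np.hstack(ims)[:,::1,::-1][:, :])
cv2.imwrite("pics/b.png",cv2.resize(np.vstack(ims)[:,:,::-1],(400,600)))
E
```

```text
[[ 0.    -0.259  0.966]
 [-0.     0.966  0.259]
 [-1.    -0.     0.   ]]
scene 90 (array([ 0.43692332, -0.15580053]), 285)
scene 80 (array([ 0.51011224, -0.17351586]), 404)
scene 70 (array([ 0.58531778, -0.18840077]), 571)
scene 60 (array([ 0.6547781 , -0.20351506]), 786)
((0.5511226654052734, 1.0915403366088867), (0.4942411482334137, 1.8594197034835815), 0.15299288928508759)
side 90 (array([ 0.43513219, -0.15275414]), 323)
side 80 (array([ 0.50727109, -0.16978136]), 324)
side 70 (array([ 0.5834293 , -0.18496887]), 319)
side 60 (array([ 0.65302661, -0.20058617]), 316)
((0.5368689298629761, 0.2139454334974289), (0.06196843832731247, 0.2901557385921478), 81.06282043457031)
```

View pics/b.png

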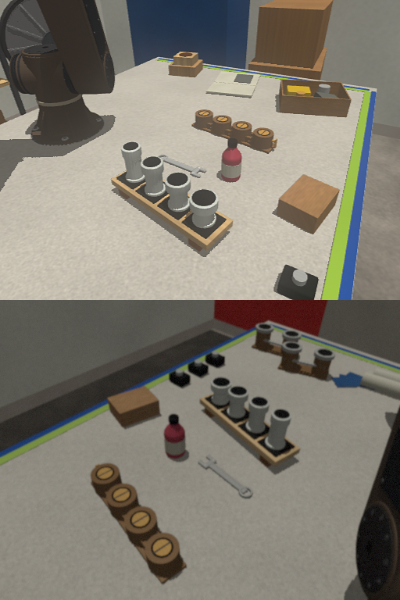

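Call:
send_rows:
  plan:
    - [[0,0.2,0.18],[0.12,0,0]]
    - [[0,0.4,0.36],[0.24,0,0]]
    - [[0,0.6,0.54],[0.36,0,0]]
    - [[0,0.8,0.72],[0.48,0,0]]
    - [[0,1,0.9],[0.58,0,0]]
  jaw: 1
  force: 25

```text
time_s: 1.5
tcp_pos: [0.2667, -0.4708, 0.2457]
eef_rot: [-37.4, 90.0, -48.7]
contact_force: [1.3, 1.1, -0.1]
gripper_width: 0.0878
```

Call:
send_rows:
  plan:
    - [[0,0.2,0.06],[0,0,0]]
    - [[0,0.4,0.12],[0,0,0]]
    - [[0,0.6,0.18],[0,0,0]]
    - [[0,0.8,0.24],[0,0,0]]
    - [[0,1,0.3],[0,0,0]]

```text
time_s: 2.0
tcp_pos: [0.3407, -0.3314, 0.2459]
eef_rot: [-18.5, 89.9, -29.9]
contact_force: [0.8, -0.9, -0.8]
gripper_width: 0.0878
```

Run:
```python
from h import *
go([.436,-.154,.25],79)
for c in("scene","side"):
    W=cloud(r.capture(c))
    u=np.array([np.cos(np.radians(-9)),np.sin(np.radians(-9))])
    for k in(-.114,-.038,.038,.114):
        print(c,k,disc(W,np.array([.537,.214])+k*u,.05,.031,.036))
```

```text
tcp [ 0.3407 -0.3314  0.2459] shift units [-0.027  1.284  0.39 ] w 0.08775814386885923
turn units [-0.007  0.001  0.   ]
scene -0.114 (array([0.42544358, 0.22980734]), 208)
scene -0.038 (array([0.50093145, 0.21717952]), 237)
scene 0.038 (array([0.57544578, 0.20555776]), 271)
scene 0.114 (array([0.65021281, 0.19422059]), 304)
side -0.114 (array([0.42450313, 0.23182226]), 1458)
side -0.038 (array([0.49963964, 0.21967932]), 1182)
side 0.038 (array([0.57436459, 0.2080824 ]), 976)
side 0.114 (array([0.64929257, 0.19597035]), 815)
```

Call:
send_rows:
  plan:
    - [[0,0.2,0.06],[0,0,0]]
    - [[0,0.4,0.12],[0,0,0]]
    - [[0,0.6,0.18],[0,0,0]]
    - [[0,0.8,0.24],[0,0,0]]
    - [[0,1,0.3],[0,0,0]]

```text
time_s: 2.6
tcp_pos: [0.4151, -0.1912, 0.2465]
eef_rot: [-1.3, 89.9, -12.5]
contact_force: [1.2, -0.7, 0.2]
gripper_width: 0.0876
```

Call:
send_rows:
  plan:
    - [[0,0.15,0.06],[0,0,0]]
    - [[0,0.28,0.09],[0,0,0]]
    - [[0,0.284,0.09],[0,0,0]]
    - [[0,0.284,0.09],[0,0,0]]
    - [[0,0.284,0.09],[0,0,0]]

```text
time_s: 3.1
tcp_pos: [0.4363, -0.1526, 0.2466]
eef_rot: [-4.8, 89.9, -16.0]
contact_force: [-0.8, -0.4, -0.6]
gripper_width: 0.0878
```

Run:
```python
from h import *
import cv2
go([.436,-.154,.123],79)
p=r.capture("wrist");W=cloud(p)
for n,xy,h,d in((90,(.435,-.153),90,46),(80,(.509,-.172),80,50),(70,(.584,-.187),70,54),(60,(.654,-.202),60,58)):
    print(n,disc(W,np.array(xy),.044+h/1000,d/2000))
cv2.imwrite("pics/w1.png",p["color"][:,:,::-1])
```

```text
tcp [ 0.4363 -0.1526  0.2466] shift units [ 0.824 -0.009 -0.002] w 0.0877688390342156
turn units [-0.004  0.003  0.   ]
90 (array([ 0.43731038, -0.15573785]), 2131)
80 (array([ 0.50980213, -0.1739021 ]), 622)
70 (array([ 0.58516972, -0.18863566]), 380)
60 (None, 0)
```

View pics/w1.png

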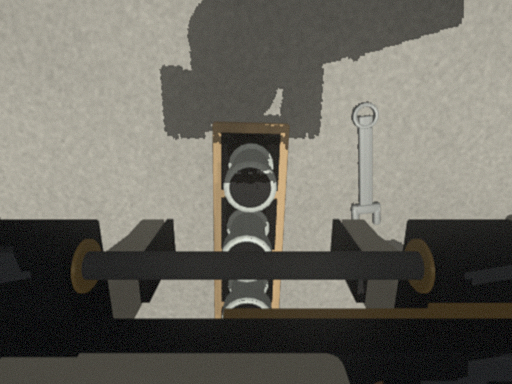

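Call:
send_rows:
  plan:
    - [[0.2,-0.01,0],[0,0,0]]
    - [[0.45,-0.015,0],[0,0,0]]
    - [[0.7,-0.015,0],[0,0,0]]
    - [[0.82,-0.015,0],[0,0,0]]
    - [[0.82,-0.015,0],[0,0,0]]

```text
time_s: 3.65
tcp_pos: [0.4339, -0.1557, 0.1212]
eef_rot: [-155.4, 89.8, -166.7]
contact_force: [-0.1, -1.1, -0.9]
gripper_width: 0.0876
```

Call:
send_rows:
  plan:
    - [[0,0,0],[0,0,0]]
    - [[0,0,0],[0,0,0]]
    - [[0,0,0],[0,0,0]]
    - [[0,0,0],[0,0,0]]
    - [[0,0,0],[0,0,0]]
  jaw: -1
  force: 25

```text
time_s: 4.15
tcp_pos: [0.4343, -0.1557, 0.1218]
eef_rot: [-148.5, 89.9, -159.8]
contact_force: [-0.6, -0.2, 0.7]
gripper_width: 0.0529
```

Call:
send_rows:
  plan:
    - [[0,0,0],[0,0,0]]
    - [[0,0,0],[0,0,0]]
    - [[0,0,0],[0,0,0]]
    - [[0,0,0],[0,0,0]]
    - [[-0.05,0,0],[0,0,0]]

```text
time_s: 4.65
tcp_pos: [0.4335, -0.1556, 0.1287]
eef_rot: [-160.9, 89.8, -172.2]
contact_force: [-0.7, -0.5, -0.7]
gripper_width: 0.0453
```

Call:
send_rows:
  plan:
    - [[-0.1,0,0],[0,0,0]]
    - [[-0.3,0,0],[0,0,0]]
    - [[-0.5,0,0],[0,0,0]]
    - [[-0.7,0,0],[0,0,0]]
    - [[-0.8,0,0],[0,0,0]]

```text
time_s: 5.15
tcp_pos: [0.4346, -0.1557, 0.2518]
eef_rot: [-113.6, 89.9, -124.9]
contact_force: [0.1, 0.0, -1.9]
gripper_width: 0.0454
```

Run:
```python
from h import *
s=r.get_state()
go([.648,.195,.24],79)
zt=s["tcp_pos"][2]+.0125
for c in("scene","side"):
    W=cloud(r.capture(c))
    print(c,disc(W,s["tcp_pos"][:2],zt,.023,.035))
```

```text
tcp [ 0.4346 -0.1557  0.2518] shift units [0.075 2.572 0.937] w 0.0454103498251206
turn units [-0.007 -0.001  0.001]
scene (array([ 0.44093575, -0.15098565]), 312)
side (array([ 0.42757272, -0.1642112 ]), 286)
```

Call:
send_rows:
  plan:
    - [[0,0.15,0.06],[0,0,0]]
    - [[0,0.35,0.12],[0,0,0]]
    - [[0,0.6,0.2],[0,0,0]]
    - [[0,0.8,0.28],[0,0,0]]
    - [[0,1,0.36],[0,0,0]]

```text
time_s: 5.75
tcp_pos: [0.5172, -0.018, 0.2503]
eef_rot: [-131.0, 89.9, -142.3]
contact_force: [0.0, -0.5, -0.5]
gripper_width: 0.0454
```

Call:
send_rows:
  plan:
    - [[0,0.2,0.07],[0,0,0]]
    - [[0,0.4,0.14],[0,0,0]]
    - [[0,0.6,0.22],[0,0,0]]
    - [[0,0.8,0.3],[0,0,0]]
    - [[0,1,0.37],[0,0,0]]

```text
time_s: 6.25
tcp_pos: [0.6011, 0.1192, 0.2486]
eef_rot: [-142.0, 89.8, -153.3]
contact_force: [0.6, 0.1, -1.3]
gripper_width: 0.0453
```

Call:
send_rows:
  plan:
    - [[0,0.2,0.07],[0,0,0]]
    - [[0,0.4,0.14],[0,0,0]]
    - [[0,0.52,0.2],[0,0,0]]
    - [[0,0.57,0.2],[0,0,0]]
    - [[0,0.57,0.2],[0,0,0]]

```text
time_s: 6.75
tcp_pos: [0.6467, 0.1977, 0.2466]
eef_rot: [-142.7, 89.6, -154.0]
contact_force: [-1.0, -0.3, -1.9]
gripper_width: 0.0453
```

Run:
```python
from h import *
go([.6475,.195,.128],79)
```

```text
tcp [0.6467 0.1977 0.2466] shift units [ 0.791 -0.013  0.013] w 0.04533902633216973
turn units [-0.006 -0.006  0.005]
```

Call:
send_rows:
  plan:
    - [[0.15,-0.013,0.013],[0,0,0.005]]
    - [[0.4,-0.015,0.013],[0,0,0.005]]
    - [[0.6,-0.015,0.013],[0,0,0.005]]
    - [[0.74,-0.015,0.013],[0,0,0.005]]
    - [[0.76,-0.015,0.013],[0,0,0.005]]

```text
time_s: 7.25
tcp_pos: [0.6451, 0.1928, 0.1295]
eef_rot: [-161.1, 89.4, -172.5]
contact_force: [0.1, 0.9, -2.3]
gripper_width: 0.0455
```

Run:
```python
from h import *
import cv2
go([.6475,.195,.128],79)
p=r.capture("scene")
im=[p["color"][100:220,230:390]]
p=r.capture("side"); im.append(p["color"][120:240,80:240])
cv2.imwrite("pics/p1.png",cv2.resize(np.hstack(im)[:,:,::-1],(800,300)))
```

```text
tcp [0.6451 0.1928 0.1295] shift units [0.01  0.017 0.013] w 0.045456729474927945
turn units [-0.008 -0.012  0.004]
```

View pics/p1.png

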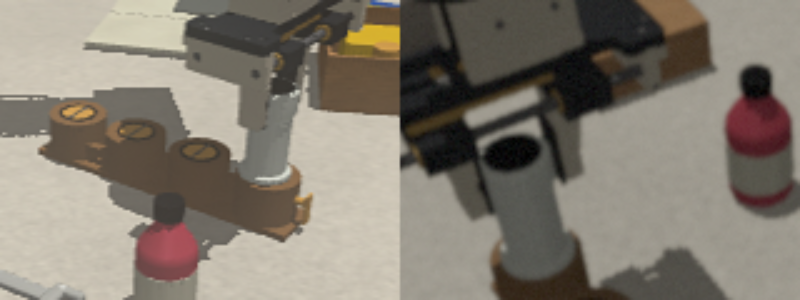

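Call:
send_rows:
  plan:
    - [[0,0.017,0.013],[-0.008,-0.012,0.004]]
    - [[0.005,0.017,0.013],[-0.008,-0.012,0.004]]
    - [[0.01,0.017,0.013],[-0.008,-0.012,0.004]]
    - [[0.01,0.017,0.013],[-0.008,-0.012,0.004]]
    - [[0.01,0.017,0.013],[-0.008,-0.012,0.004]]

```text
time_s: 7.85
tcp_pos: [0.6496, 0.1961, 0.1315]
eef_rot: [32.7, 89.7, 21.8]
contact_force: [0.1, -0.5, -1.5]
gripper_width: 0.0453
```

Call:
send_rows:
  plan:
    - [[0,0,0],[0,0,0]]
    - [[0,0,0],[0,0,0]]
    - [[0,0,0],[0,0,0]]
    - [[0,0,0],[0,0,0]]
    - [[0,0,0],[0,0,0]]
  jaw: 1

```text
time_s: 8.35
tcp_pos: [0.6496, 0.1961, 0.1316]
eef_rot: [32.3, 89.7, 21.3]
contact_force: [0.2, 0.2, 0.9]
gripper_width: 0.0796
```

Run:
```python
from h import *
go([.6475,.195,.25],79)
for c in("scene","side"):
    W=cloud(r.capture(c)); print(c,disc(W,np.array([.65,.195]),.14,.023))
```

```text
tcp [0.6496 0.1961 0.1316] shift units [-0.79  -0.008 -0.009] w 0.07960541829770332
turn units [ 0.001  0.005 -0.003]
scene (array([0.6531881, 0.1957918]), 114)
side (array([0.64930574, 0.19610984]), 489)
```

Call:
send_rows:
  plan:
    - [[-0.1,0,0],[0,0,0]]
    - [[-0.3,0,0],[0,0,0]]
    - [[-0.5,0,0],[0,0,0]]
    - [[-0.7,-0.05,0],[0,0,0]]
    - [[-0.75,-0.2,0],[0,0,0]]

```text
time_s: 8.95
tcp_pos: [0.6452, 0.1677, 0.2492]
eef_rot: [31.4, 89.3, 20.6]
contact_force: [0.7, -1.1, 0.3]
gripper_width: 0.0875
```

Call:
send_rows:
  plan:
    - [[0,-0.2,-0.04],[0,0,0]]
    - [[0,-0.4,-0.08],[0,0,0]]
    - [[0,-0.6,-0.12],[0,0,0]]
    - [[0,-0.8,-0.16],[0,0,0]]
    - [[0,-1,-0.2],[0,0,0]]

```text
time_s: 9.45
tcp_pos: [0.5867, 0.0245, 0.2488]
eef_rot: [31.0, 89.3, 20.2]
contact_force: [0.7, 0.4, -1.1]
gripper_width: 0.0877
```

Call:
send_rows:
  plan:
    - [[0,-0.2,-0.04],[0,0,0]]
    - [[0,-0.4,-0.08],[0,0,0]]
    - [[0,-0.6,-0.12],[0,0,0]]
    - [[0,-0.8,-0.16],[0,0,0]]
    - [[0,-1,-0.2],[0,0,0]]

```text
time_s: 9.95
tcp_pos: [0.5282, -0.1186, 0.2483]
eef_rot: [30.0, 89.2, 19.2]
contact_force: [0.8, 0.1, 0.2]
gripper_width: 0.0876
```

Run:
```python
from h import *
go([.509,-.173,.24],79)
go([.509,-.173,.112],79)
for c in("scene","side"):
    W=cloud(r.capture(c)); print(c,disc(W,np.array([.65,.195]),.14,.023))
```

```text
tcp [ 0.5282 -0.1186  0.2483] shift units [ 0.052 -0.38  -0.058] w 0.08755286481499841
turn units [ 0.004  0.015 -0.009]
tcp [ 0.5282 -0.1186  0.2483] shift units [ 0.905 -0.386 -0.068] w 0.08755286481499841
turn units [ 0.004  0.015 -0.009]
scene (array([0.65286136, 0.19532758]), 160)
side (array([0.65016806, 0.19812515]), 483)
```

Call:
send_rows:
  plan:
    - [[0.02,-0.15,-0.03],[0.004,0.015,-0.009]]
    - [[0.05,-0.3,-0.05],[0.004,0.015,-0.009]]
    - [[0.05,-0.38,-0.058],[0.004,0.015,-0.009]]
    - [[0.05,-0.38,-0.058],[0.004,0.015,-0.009]]
    - [[0.05,-0.38,-0.058],[0.004,0.015,-0.009]]

```text
time_s: 10.55
tcp_pos: [0.5083, -0.1742, 0.2408]
eef_rot: [-94.3, 90.0, -105.5]
contact_force: [-0.0, 0.0, -0.3]
gripper_width: 0.0872
```

Run:
```python
from h import *
go([.509,-.173,.112],79)
W=cloud(r.capture("wrist")); print(disc(W,np.array([.509,-.173]),.124,.025))
```

```text
tcp [ 0.5083 -0.1742  0.2408] shift units [0.859 0.009 0.003] w 0.08719027870323615
turn units [-0.004 -0.     0.001]
(array([ 0.50980434, -0.17385461]), 2453)
```

Call:
send_rows:
  plan:
    - [[0.2,0.003,0.007],[0,0,0]]
    - [[0.45,0.005,0.007],[0,0,0]]
    - [[0.7,0.005,0.007],[0,0,0]]
    - [[0.84,0.005,0.007],[0,0,0]]
    - [[0.86,0.005,0.007],[0,0,0]]

```text
time_s: 11.1
tcp_pos: [0.5082, -0.1726, 0.1092]
eef_rot: [-166.8, 89.7, -177.9]
contact_force: [-0.4, 0.4, -0.5]
gripper_width: 0.0877
```

Call:
send_rows:
  plan:
    - [[0,0,0],[0,0,0]]
    - [[0,0,0],[0,0,0]]
    - [[0,0,0],[0,0,0]]
    - [[0,0,0],[0,0,0]]
    - [[0,0,0],[0,0,0]]
  jaw: -1

```text
time_s: 11.6
tcp_pos: [0.5085, -0.1726, 0.11]
eef_rot: [-166.1, 89.8, -177.3]
contact_force: [0.2, 0.6, 0.3]
gripper_width: 0.0532
```

Call:
send_rows:
  plan:
    - [[0,0,0],[0,0,0]]
    - [[0,0,0],[0,0,0]]
    - [[0,0,0],[0,0,0]]
    - [[0,0,0],[0,0,0]]
    - [[0,0,0],[0,0,0]]

```text
time_s: 12.1
tcp_pos: [0.5086, -0.1726, 0.11]
eef_rot: [-164.9, 89.8, -176.0]
contact_force: [-0.6, -0.0, 0.1]
gripper_width: 0.0491
```

Call:
send_rows:
  plan:
    - [[-0.1,0,0],[0,0,0]]
    - [[-0.3,0,0],[0,0,0]]
    - [[-0.5,0,0],[0,0,0]]
    - [[-0.7,0,0],[0,0,0]]
    - [[-0.9,0,0],[0,0,0]]

```text
time_s: 12.6
tcp_pos: [0.5088, -0.1725, 0.2461]
eef_rot: [-167.4, 89.8, -178.5]
contact_force: [1.3, 0.6, -1.4]
gripper_width: 0.0494
```

Run:
```python
from h import *
go([.575,.207,.25],79)
```

```text
tcp [ 0.5088 -0.1725  0.2461] shift units [-0.028  2.568 -0.055] w 0.04937639152432551
turn units [-0.003 -0.005  0.001]
```

Call:
send_rows:
  plan:
    - [[0,0.15,0],[0,0,0]]
    - [[0,0.35,-0.01],[0,0,0]]
    - [[0,0.6,-0.01],[0,0,0]]
    - [[0,0.8,-0.02],[0,0,0]]
    - [[0,1,-0.02],[0,0,0]]

```text
time_s: 13.1
tcp_pos: [0.5346, -0.0235, 0.246]
eef_rot: [-169.9, 89.8, 179.0]
contact_force: [0.6, -0.4, -1.3]
gripper_width: 0.0492
```

Call:
send_rows:
  plan:
    - [[0,0.2,0],[0,0,0]]
    - [[0,0.4,-0.01],[0,0,0]]
    - [[0,0.6,-0.01],[0,0,0]]
    - [[0,0.8,-0.02],[0,0,0]]
    - [[0,1,-0.02],[0,0,0]]

```text
time_s: 13.6
tcp_pos: [0.5604, 0.1255, 0.2457]
eef_rot: [-169.0, 89.8, 179.9]
contact_force: [0.2, 0.1, -0.2]
gripper_width: 0.0491
```

Call:
send_rows:
  plan:
    - [[0,0.2,0],[0,0,0]]
    - [[0,0.4,-0.01],[0,0,0]]
    - [[0,0.54,-0.015],[0,0,0]]
    - [[0,0.57,-0.015],[0,0,0]]
    - [[0,0.57,-0.015],[0,0,0]]

```text
time_s: 14.1
tcp_pos: [0.5745, 0.2103, 0.2451]
eef_rot: [-162.8, 89.7, -173.9]
contact_force: [0.2, -0.5, -1.0]
gripper_width: 0.0491
```

Run:
```python
from h import *
go([.574,.207,.119],79)
```

```text
tcp [0.5745 0.2103 0.2451] shift units [ 0.841 -0.021  0.005] w 0.049087178786296724
turn units [-0.001 -0.006  0.002]
```

Call:
send_rows:
  plan:
    - [[0.15,-0.015,0.005],[0,-0.006,0.002]]
    - [[0.4,-0.022,0.005],[0,-0.006,0.002]]
    - [[0.65,-0.022,0.005],[0,-0.006,0.002]]
    - [[0.8,-0.022,0.005],[0,-0.006,0.002]]
    - [[0.83,-0.022,0.005],[0,-0.006,0.002]]

```text
time_s: 14.6
tcp_pos: [0.5722, 0.2046, 0.1178]
eef_rot: [-138.7, 89.7, -149.9]
contact_force: [-0.8, 0.5, -0.1]
gripper_width: 0.0493
```

Run:
```python
from h import *
go([.574,.207,.1165],79)
for c in("scene","side"):
    W=cloud(r.capture(c)); print(c,disc(W,np.array([.575,.207]),r.get_state()["tcp_pos"][2]+.014,.025,.034))
```

```text
tcp [0.5722 0.2046 0.1178] shift units [0.009 0.018 0.008] w 0.049306737170498445
turn units [-0.003 -0.005  0.005]
scene (array([0.57352838, 0.20248124]), 123)
side (array([0.57110281, 0.20505714]), 579)
```

Call:
send_rows:
  plan:
    - [[0.005,0.018,0.012],[0,-0.005,0.005]]
    - [[0.01,0.018,0.012],[0,-0.005,0.005]]
    - [[0.01,0.018,0.012],[0,-0.005,0.005]]
    - [[0.01,0.018,0.012],[0,-0.005,0.005]]
    - [[0.01,0.018,0.012],[0,-0.005,0.005]]

```text
time_s: 15.2
tcp_pos: [0.5763, 0.2083, 0.1196]
eef_rot: [43.4, 89.7, 32.3]
contact_force: [0.3, -0.3, -1.9]
gripper_width: 0.0495
```

Run:
```python
from h import *
go([.574,.207,.1165],79)
```

```text
tcp [0.5763 0.2083 0.1196] shift units [ 0.02  -0.012 -0.014] w 0.049531918748535256
turn units [-0.002  0.005 -0.004]
```

Call:
send_rows:
  plan:
    - [[0.01,-0.004,-0.005],[0,0,0]]
    - [[0.015,-0.004,-0.005],[0,0,0]]
    - [[0.015,-0.004,-0.005],[0,0,0]]
    - [[0.015,-0.004,-0.005],[0,0,0]]
    - [[0.015,-0.004,-0.005],[0,0,0]]

```text
time_s: 15.7
tcp_pos: [0.5755, 0.2079, 0.1173]
eef_rot: [43.1, 89.7, 32.1]
contact_force: [-0.2, -0.3, -0.1]
gripper_width: 0.0497
```

Call:
send_rows:
  plan:
    - [[0,0,0],[0,0,0]]
    - [[0,0,0],[0,0,0]]
    - [[0,0,0],[0,0,0]]
    - [[0,0,0],[0,0,0]]
    - [[0,0,0],[0,0,0]]
  jaw: 1

```text
time_s: 16.2
tcp_pos: [0.5755, 0.2079, 0.1173]
eef_rot: [43.2, 89.7, 32.1]
contact_force: [0.7, -0.7, 0.5]
gripper_width: 0.0834
```

Call:
send_rows:
  plan:
    - [[-0.1,0,0],[0,0,0]]
    - [[-0.3,0,0],[0,0,0]]
    - [[-0.5,0,0],[0,0,0]]
    - [[-0.7,0,0],[0,0,0]]
    - [[-0.87,-0.1,0],[0,0,0]]

```text
time_s: 16.7
tcp_pos: [0.5726, 0.1937, 0.2494]
eef_rot: [41.7, 89.6, 30.7]
contact_force: [0.3, -0.2, 0.2]
gripper_width: 0.0877
```

Run:
```python
from h import *
go([.584,-.187,.25],79)
for c in("scene","side"):
    W=cloud(r.capture(c)); print(c,disc(W,np.array([.65,.195]),.14,.023),disc(W,np.array([.575,.207]),.13,.025,.034))
```

```text
tcp [0.5726 0.1937 0.2494] shift units [-0.012 -2.477  0.56 ] w 0.08765547405060259
turn units [-0.     0.006 -0.005]
scene (array([0.65337436, 0.19450919]), 158) (array([0.5774054, 0.206384 ]), 167)
side (array([0.64996189, 0.19809077]), 481) (array([0.57555778, 0.20886492]), 685)
```

Call:
send_rows:
  plan:
    - [[0,-0.2,0.04],[0,0,0]]
    - [[0,-0.4,0.09],[0,0,0]]
    - [[0,-0.6,0.14],[0,0,0]]
    - [[0,-0.8,0.18],[0,0,0]]
    - [[0,-1,0.23],[0,0,0]]

```text
time_s: 17.3
tcp_pos: [0.5781, 0.0377, 0.2509]
eef_rot: [41.5, 89.4, 30.4]
contact_force: [-0.4, 0.2, -0.3]
gripper_width: 0.0878
```

Call:
send_rows:
  plan:
    - [[0,-0.2,0.04],[0,0,0]]
    - [[0,-0.4,0.09],[0,0,0]]
    - [[0,-0.6,0.14],[0,0,0]]
    - [[0,-0.8,0.18],[0,0,0]]
    - [[0,-1,0.23],[0,0,0]]

```text
time_s: 17.8
tcp_pos: [0.5828, -0.1173, 0.2496]
eef_rot: [43.6, 89.4, 32.5]
contact_force: [1.2, 0.3, -0.1]
gripper_width: 0.0876
```

Call:
send_rows:
  plan:
    - [[0,-0.2,0.04],[0,0.006,-0.005]]
    - [[0,-0.4,0.09],[0,0.006,-0.005]]
    - [[0,-0.48,0.1],[0,0.006,-0.005]]
    - [[0,-0.48,0.1],[0,0.006,-0.005]]
    - [[0,-0.48,0.1],[0,0.006,-0.005]]

```text
time_s: 18.3
tcp_pos: [0.5835, -0.1905, 0.2488]
eef_rot: [55.7, 89.7, 44.6]
contact_force: [0.9, -0.5, 0.3]
gripper_width: 0.0878
```

Run:
```python
from h import *
go([.584,-.187,.102],79)
W=cloud(r.capture("wrist")); print(disc(W,np.array([.584,-.187]),.114,.027))
```

```text
tcp [ 0.5835 -0.1905  0.2488] shift units [ 0.978  0.02  -0.004] w 0.08782201789753347
turn units [-0.003  0.003 -0.005]
(array([ 0.58550086, -0.1889112 ]), 2532)
```

Call:
send_rows:
  plan:
    - [[0.2,0.01,0.005],[0,0,0]]
    - [[0.45,0.012,0.005],[0,0,0]]
    - [[0.7,0.012,0.005],[0,0,0]]
    - [[0.92,0.012,0.005],[0,0,0]]
    - [[0.97,0.012,0.005],[0,0,0]]

```text
time_s: 18.85
tcp_pos: [0.5829, -0.1866, 0.0998]
eef_rot: [134.3, 89.7, 123.3]
contact_force: [-0.4, 0.6, -1.3]
gripper_width: 0.0876
```

Call:
send_rows:
  plan:
    - [[0,0,0],[0,0,0]]
    - [[0,0,0],[0,0,0]]
    - [[0,0,0],[0,0,0]]
    - [[0,0,0],[0,0,0]]
    - [[0,0,0],[0,0,0]]
  jaw: -1

```text
time_s: 19.35
tcp_pos: [0.5835, -0.1867, 0.101]
eef_rot: [110.8, 89.8, 99.8]
contact_force: [0.0, -0.9, 4.8]
gripper_width: 0.0533
```

Call:
send_rows:
  plan:
    - [[0,0,0],[0,0,0]]
    - [[0,0,0],[0,0,0]]
    - [[0,0,0],[0,0,0]]
    - [[0,0,0],[0,0,0]]
    - [[0,0,0],[0,0,0]]

```text
time_s: 19.85
tcp_pos: [0.5834, -0.1867, 0.101]
eef_rot: [113.4, 89.8, 102.4]
contact_force: [-1.4, 1.1, 1.2]
gripper_width: 0.053
```

Call:
send_rows:
  plan:
    - [[-0.1,0,0],[0,0,0]]
    - [[-0.3,0,0],[0,0,0]]
    - [[-0.5,0,0],[0,0,0]]
    - [[-0.7,0,0],[0,0,0]]
    - [[-0.95,0,0],[0,0,0]]

```text
time_s: 20.35
tcp_pos: [0.5827, -0.1871, 0.2435]
eef_rot: [137.8, 89.7, 126.7]
contact_force: [0.7, 0.0, -1.0]
gripper_width: 0.0528
```

Run:
```python
from h import *
go([.499,.2185,.25],79)
```

```text
tcp [ 0.5827 -0.1871  0.2435] shift units [-0.03   2.547 -1.065] w 0.05283786641666854
turn units [-0.001 -0.005 -0.005]
```

Call:
send_rows:
  plan:
    - [[0,0.15,-0.05],[0,0,0]]
    - [[0,0.35,-0.13],[0,0,0]]
    - [[0,0.6,-0.24],[0,0,0]]
    - [[0,0.8,-0.32],[0,0,0]]
    - [[0,1,-0.4],[0,0,0]]

```text
time_s: 20.85
tcp_pos: [0.5519, -0.027, 0.2441]
eef_rot: [137.9, 89.7, 126.9]
contact_force: [0.7, -0.2, -2.1]
gripper_width: 0.0529
```

Call:
send_rows:
  plan:
    - [[0,0.2,-0.08],[0,0,0]]
    - [[0,0.4,-0.17],[0,0,0]]
    - [[0,0.6,-0.25],[0,0,0]]
    - [[0,0.8,-0.34],[0,0,0]]
    - [[0,1,-0.43],[0,0,0]]

```text
time_s: 21.35
tcp_pos: [0.5167, 0.1337, 0.2447]
eef_rot: [139.4, 89.7, 128.3]
contact_force: [0.9, 0.1, -2.2]
gripper_width: 0.0527
```

Call:
send_rows:
  plan:
    - [[0,0.2,-0.08],[0,0,0]]
    - [[0,0.4,-0.17],[0,0,0]]
    - [[0,0.52,-0.22],[0,0,0]]
    - [[0,0.53,-0.23],[0,0,0]]
    - [[0,0.53,-0.23],[0,0,0]]

```text
time_s: 21.85
tcp_pos: [0.4977, 0.2186, 0.2449]
eef_rot: [145.6, 89.7, 134.6]
contact_force: [-1.1, -0.1, -1.4]
gripper_width: 0.053
```

Run:
```python
from h import *
go([.4985,.2185,.109],79)
```

```text
tcp [0.4977 0.2186 0.2449] shift units [ 0.906 -0.003  0.01 ] w 0.053013524579076994
turn units [ 0.001 -0.006 -0.004]
```

Call:
send_rows:
  plan:
    - [[0.15,0,0.01],[0,-0.006,-0.004]]
    - [[0.4,0,0.01],[0,-0.006,-0.004]]
    - [[0.65,0,0.01],[0,-0.006,-0.004]]
    - [[0.85,0,0.01],[0,-0.006,-0.004]]
    - [[0.89,0,0.01],[0,-0.006,-0.004]]

```text
time_s: 22.35
tcp_pos: [0.4969, 0.2163, 0.108]
eef_rot: [-131.8, 89.6, -142.9]
contact_force: [-0.4, -0.7, -1.3]
gripper_width: 0.0527
```

Run:
```python
from h import *
go([.4985,.2185,.108],79)
for c in("scene","side"):
    W=cloud(r.capture(c)); print(c,disc(W,np.array([.5,.2185]),r.get_state()["tcp_pos"][2]+.013,.027,.036))
```

```text
tcp [0.4969 0.2163 0.108 ] shift units [-0.     0.016  0.007] w 0.05268552294290591
turn units [-0.002 -0.005  0.006]
scene (array([0.50185673, 0.22133496]), 140)
side (array([0.49780237, 0.21860833]), 686)
```

Call:
send_rows:
  plan:
    - [[0,0.007,0.005],[0,0,0]]
    - [[0.003,0.007,0.005],[0,0,0]]
    - [[0.003,0.007,0.005],[0,0,0]]
    - [[0.003,0.007,0.005],[0,0,0]]
    - [[0.003,0.007,0.005],[0,0,0]]

```text
time_s: 22.95
tcp_pos: [0.4997, 0.2189, 0.111]
eef_rot: [-117.2, 89.9, -128.2]
contact_force: [-1.0, 0.1, -0.9]
gripper_width: 0.0533
```

Call:
send_rows:
  plan:
    - [[0,0,0],[0,0,0]]
    - [[0,0,0],[0,0,0]]
    - [[0,0,0],[0,0,0]]
    - [[0,0,0],[0,0,0]]
    - [[0,0,0],[0,0,0]]
  jaw: 1

```text
time_s: 23.45
tcp_pos: [0.4997, 0.2189, 0.111]
eef_rot: [-115.9, 89.9, -126.9]
contact_force: [0.3, -0.6, 0.3]
gripper_width: 0.0856
```

Call:
send_rows:
  plan:
    - [[-0.1,0,0],[0,0,0]]
    - [[-0.3,0,0],[0,0,0]]
    - [[-0.5,0,0],[0,0,0]]
    - [[-0.7,0,0],[0,0,0]]
    - [[-0.93,0,0],[0,0,0]]

```text
time_s: 23.95
tcp_pos: [0.4994, 0.2188, 0.2513]
eef_rot: [-126.0, 89.9, -137.0]
contact_force: [0.2, 0.2, -1.4]
gripper_width: 0.0878
```

Run:
```python
from h import *
go([.654,-.202,.25],79)
for c in("scene","side"):
    W=cloud(r.capture(c)); print(c,disc(W,np.array([.5,.2185]),.12,.027,.036),disc(W,np.array([.575,.207]),.13,.025,.034),disc(W,np.array([.654,-.202]),.104,.029,.036))
```

```text
tcp [0.4994 0.2188 0.2513] shift units [ 0.011 -2.557  1.548] w 0.08775815103798691
turn units [-0.    -0.002  0.002]
scene (array([0.50285172, 0.21658184]), 167) (array([0.57777862, 0.20531597]), 166) (array([ 0.65472605, -0.20360631]), 788)
side (array([0.49976242, 0.21972892]), 961) (array([0.57571712, 0.20880967]), 678) (array([ 0.65207198, -0.20053   ]), 316)
```

Call:
send_rows:
  plan:
    - [[0,-0.17,0.1],[0,0,0]]
    - [[0,-0.34,0.2],[0,0,0]]
    - [[0,-0.52,0.31],[0,0,0]]
    - [[0,-0.7,0.42],[0,0,0]]
    - [[0,-0.88,0.53],[0,0,0]]

```text
time_s: 24.55
tcp_pos: [0.555, 0.0744, 0.2552]
eef_rot: [40.6, 89.6, 29.6]
contact_force: [0.9, 0.6, 0.5]
gripper_width: 0.0876
```

Call:
send_rows:
  plan:
    - [[0,-0.19,0.12],[0,0,0]]
    - [[0,-0.38,0.24],[0,0,0]]
    - [[0,-0.57,0.36],[0,0,0]]
    - [[0,-0.76,0.47],[0,0,0]]
    - [[0,-0.95,0.58],[0,0,0]]

```text
time_s: 25.05
tcp_pos: [0.6136, -0.0834, 0.2546]
eef_rot: [42.6, 89.6, 31.7]
contact_force: [0.7, 0.3, 0.7]
gripper_width: 0.0876
```

Call:
send_rows:
  plan:
    - [[0,-0.2,0.12],[0,0,0]]
    - [[0,-0.4,0.24],[0,0,0]]
    - [[0,-0.6,0.36],[0,0,0]]
    - [[0,-0.68,0.4],[0,0,0]]
    - [[0,-0.68,0.4],[0,0,0]]

```text
time_s: 25.55
tcp_pos: [0.6531, -0.1967, 0.2531]
eef_rot: [51.0, 89.7, 39.9]
contact_force: [-0.3, 0.2, -0.4]
gripper_width: 0.0878
```

Run:
```python
from h import *
go([.654,-.202,.092],79)
W=cloud(r.capture("wrist")); print(disc(W,np.array([.654,-.202]),.104,.029))
```

```text
tcp [ 0.6531 -0.1967  0.2531] shift units [ 1.074 -0.038  0.009] w 0.087803648859694
turn units [-0.002  0.004 -0.005]
(array([ 0.65558982, -0.20372972]), 2641)
```

Call:
send_rows:
  plan:
    - [[0.15,-0.03,0.012],[0,0.003,-0.004]]
    - [[0.3,-0.04,0.012],[0,0.003,-0.004]]
    - [[0.45,-0.04,0.012],[0,0.003,-0.004]]
    - [[0.6,-0.04,0.012],[0,0.003,-0.004]]
    - [[0.6,-0.04,0.012],[0,0.003,-0.004]]

```text
time_s: 26.1
tcp_pos: [0.6518, -0.1997, 0.1601]
eef_rot: [159.8, 89.7, 148.8]
contact_force: [0.4, -0.0, -0.1]
gripper_width: 0.0875
```

Run:
```python
from h import *
go([.654,-.2025,.092],79)
```

```text
tcp [ 0.6518 -0.1997  0.1601] shift units [ 0.454 -0.016  0.02 ] w 0.08746549024908172
turn units [-0.    -0.006 -0.002]
```

Call:
send_rows:
  plan:
    - [[0.15,-0.016,0.018],[0,-0.005,0]]
    - [[0.3,-0.016,0.018],[0,-0.005,0]]
    - [[0.42,-0.016,0.018],[0,-0.005,0]]
    - [[0.45,-0.016,0.018],[0,-0.005,0]]
    - [[0.45,-0.016,0.018],[0,-0.005,0]]

```text
time_s: 26.6
tcp_pos: [0.6539, -0.2019, 0.0933]
eef_rot: [105.7, 89.9, 94.7]
contact_force: [0.8, -0.2, 0.4]
gripper_width: 0.0881
```

Call:
send_rows:
  plan:
    - [[0,0,0],[0,0,0]]
    - [[0,0,0],[0,0,0]]
    - [[0,0,0],[0,0,0]]
    - [[0,0,0],[0,0,0]]
    - [[0,0,0],[0,0,0]]
  jaw: -1

```text
time_s: 27.1
tcp_pos: [0.6541, -0.2019, 0.0938]
eef_rot: [77.7, 89.9, 66.8]
contact_force: [-0.9, 0.2, 2.4]
gripper_width: 0.0576
```

Call:
send_rows:
  plan:
    - [[0,0,0],[0,0,0]]
    - [[0,0,0],[0,0,0]]
    - [[0,0,0],[0,0,0]]
    - [[0,0,0],[0,0,0]]
    - [[0,0,0],[0,0,0]]

```text
time_s: 27.6
tcp_pos: [0.6541, -0.202, 0.0938]
eef_rot: [82.8, 89.9, 71.8]
contact_force: [-1.7, 0.1, 1.1]
gripper_width: 0.0575
```

Call:
send_rows:
  plan:
    - [[-0.1,0,0],[0,0,0]]
    - [[-0.3,0,0],[0,0,0]]
    - [[-0.5,0,0],[0,0,0]]
    - [[-0.7,0,0],[0,0,0]]
    - [[-0.98,0,0],[0,0,0]]

```text
time_s: 28.1
tcp_pos: [0.653, -0.2019, 0.2414]
eef_rot: [148.9, 89.8, 137.9]
contact_force: [1.1, 0.3, -1.3]
gripper_width: 0.0573
```

Run:
```python
from h import *
go([.425,.231,.24],79)
```

```text
tcp [ 0.653  -0.2019  0.2414] shift units [ 0.018  2.544 -2.041] w 0.05730400865188405
turn units [ 0.001 -0.003 -0.002]
```

Call:
send_rows:
  plan:
    - [[0,0.12,-0.1],[0,0,0]]
    - [[0,0.3,-0.24],[0,0,0]]
    - [[0,0.5,-0.4],[0,0,0]]
    - [[0,0.7,-0.56],[0,0,0]]
    - [[0,0.9,-0.72],[0,0,0]]

```text
time_s: 28.6
tcp_pos: [0.5719, -0.0478, 0.2429]
eef_rot: [128.2, 89.9, 117.2]
contact_force: [1.1, 0.5, -0.2]
gripper_width: 0.0573
```

Call:
send_rows:
  plan:
    - [[0,0.2,-0.16],[0,0,0]]
    - [[0,0.4,-0.32],[0,0,0]]
    - [[0,0.6,-0.48],[0,0,0]]
    - [[0,0.8,-0.64],[0,0,0]]
    - [[0,1,-0.8],[0,0,0]]

```text
time_s: 29.1
tcp_pos: [0.4818, 0.1235, 0.2445]
eef_rot: [96.7, 89.8, 85.8]
contact_force: [1.1, 0.7, -0.8]
gripper_width: 0.0573
```

Call:
send_rows:
  plan:
    - [[0,0.18,-0.15],[0,0,0]]
    - [[0,0.36,-0.29],[0,0,0]]
    - [[0,0.52,-0.42],[0,0,0]]
    - [[0,0.6,-0.5],[0,0,0]]
    - [[0,0.6,-0.5],[0,0,0]]

```text
time_s: 29.6
tcp_pos: [0.4245, 0.2276, 0.2459]
eef_rot: [85.6, 89.8, 74.8]
contact_force: [0.5, 0.5, -0.6]
gripper_width: 0.0572
```

Run:
```python
from h import *
go([.4245,.231,.102],79)
```

```text
tcp [0.4245 0.2276 0.2459] shift units [ 0.959  0.018 -0.005] w 0.05718068379103991
turn units [ 0.004  0.    -0.005]
```

Call:
send_rows:
  plan:
    - [[0.15,0.018,0],[0,0,-0.004]]
    - [[0.4,0.018,0],[0,0,-0.004]]
    - [[0.65,0.018,0],[0,0,-0.004]]
    - [[0.88,0.018,0],[0,0,-0.004]]
    - [[0.94,0.018,0],[0,0,-0.004]]

```text
time_s: 30.1
tcp_pos: [0.4241, 0.2288, 0.1023]
eef_rot: [-127.1, 89.8, -138.0]
contact_force: [0.5, 0.2, -0.6]
gripper_width: 0.057
```

Run:
```python
from h import *
go([.4245,.231,.101],79)
for c in("scene","side"):
    W=cloud(r.capture(c)); print(c,disc(W,np.array([.425,.231]),r.get_state()["tcp_pos"][2]+.010,.029,.038))
```

```text
tcp [0.4241 0.2288 0.1023] shift units [0.009 0.015 0.   ] w 0.056958721260594335
turn units [ 0.002 -0.003  0.004]
scene (array([0.42555928, 0.22676584]), 146)
side (None, 0)
```

Call:
send_rows:
  plan:
    - [[0.01,0.01,0],[0,0,0]]
    - [[0.01,0.01,0],[0,0,0]]
    - [[0.01,0.01,0],[0,0,0]]
    - [[0.01,0.01,0],[0,0,0]]
    - [[0.01,0.01,0],[0,0,0]]

```text
time_s: 30.7
tcp_pos: [0.4256, 0.2317, 0.1036]
eef_rot: [-109.0, 90.0, -119.9]
contact_force: [0.5, 0.4, -1.1]
gripper_width: 0.0571
```

Call:
send_rows:
  plan:
    - [[0,0,0],[0,0,0]]
    - [[0,0,0],[0,0,0]]
    - [[0,0,0],[0,0,0]]
    - [[0,0,0],[0,0,0]]
    - [[0,0,0],[0,0,0]]
  jaw: 1

```text
time_s: 31.2
tcp_pos: [0.4256, 0.2317, 0.1035]
eef_rot: [-108.2, 90.0, -119.0]
contact_force: [-0.0, 0.6, -0.0]
gripper_width: 0.0864
```

Call:
send_rows:
  plan:
    - [[0,0,0],[0,0,0]]
    - [[-0.2,0,0],[0,0,0]]
    - [[-0.4,0,0],[0,0,0]]
    - [[-0.7,0,0],[0,0,0]]
    - [[-0.95,0,0],[0,0,0]]

```text
time_s: 31.7
tcp_pos: [0.4257, 0.2317, 0.2482]
eef_rot: [-12.3, 90.0, -23.2]
contact_force: [0.8, 0.8, -0.8]
gripper_width: 0.0876
```

Call:
send_rows:
  plan:
    - [[0,-0.2,0],[0,0,0]]
    - [[0,-0.4,0],[0,0,0]]
    - [[0,-0.6,0],[0,0,0]]
    - [[0,-0.8,0],[0,0,0]]
    - [[0,-0.9,0],[0,0,0]]

```text
time_s: 32.2
tcp_pos: [0.3995, 0.0973, 0.2482]
eef_rot: [20.2, 90.0, 9.4]
contact_force: [0.0, 0.6, 1.3]
gripper_width: 0.0876
```

Run:
```python
from h import *
import cv2
im=[]
for c in("scene","side"):
    p=r.capture(c);im.append(p["color"]);W=cloud(p)
    for n,xy,h,d in((60,(.425,.231),60,58),(70,(.5,.2185),70,54),(80,(.575,.207),80,50),(90,(.65,.195),90,46)):
        print(c,n,xy,disc(W,np.array(xy),.05+h/1000,d/2000,.037))
cv2.imwrite("pics/end.png",cv2.resize(np.vstack([im[0][60:252],im[1][110:]])[:,:,::-1],None,fx=1.25,fy=1.25))
```

```text
scene 60 (0.425, 0.231) (array([0.42725532, 0.22995407]), 167)
scene 70 (0.5, 0.2185) (array([0.50363132, 0.21541226]), 171)
scene 80 (0.575, 0.207) (array([0.577215 , 0.2050884]), 167)
scene 90 (0.65, 0.195) (array([0.65357539, 0.19403137]), 161)
side 60 (0.425, 0.231) (array([0.42540975, 0.23273933]), 1357)
side 70 (0.5, 0.2185) (array([0.5000232 , 0.21955825]), 958)
side 80 (0.575, 0.207) (array([0.57536287, 0.20891156]), 679)
side 90 (0.65, 0.195) (array([0.65049674, 0.19825297]), 483)
```

View pics/end.png

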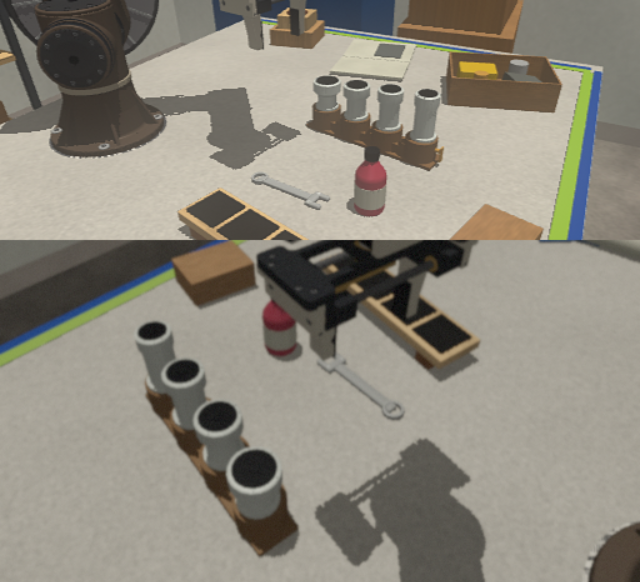

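All four horns stand upright on the bores. From nearest to farthest they are 60, 70, 80 and 90 mm. The bottle and the wrench are where they were, and the gripper is clear.

```bash
python3 -c "
from plant import r
print(r.close_job())"
```

```text
the job is handed in; nothing more can be done
None
```

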